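# Open the spring jaw of a plate clamp with the pull pin that fits

## Robot

A 6-joint arm with a two-finger parallel gripper is mounted at the origin on a cart in front of the work surface, level with it; the furniture and walls round the work are solid. World frame = base frame: x ahead of the robot, y to its left, z up, the work surface at z = 0. Lengths are in m, angles in degrees, forces in N, time in s.
With the tool pointing down it reaches from about 0.3 to 0.75 m from the base axis. Payload 8.5 kg.
Tool frame: the origin (TCP) lies at the very end of the fingers, on their centre line; the grasp point (between the pads) lies 19 mm behind it (env.grip_point_offset is the distance from the TCP to the grasp point, in m); z points along the fingers, y is the direction in which the jaws open and shut (so a half turn about z gives the same grasp; the last joint's range is limited). The gripper opens to 85 mm and grips with 20 to 120 N. Pads are 22 mm wide; open, the fingers measure 114 mm over their backs; the gripper's body (76 mm by 85 mm) begins 54 mm behind the grasp point. The pads swing forward as they close: fully open they stand 13 mm farther back than shut.
Start: joints at [57.622, 21.807, 74.336, -0, 83.858, -12.336], TCP at [0.188, 0.517, 0.2] pointing down, gripper open.
Joint ranges: [-178.18, 178.18], [-50.72, 133.34], [12.68, 142.11], [-81.47, 261.47], [9.98, 163.14], [-165.26, 165.26]. Speed limits (degrees/s): [136.94, 136.94, 180, 180, 180, 180].

## Interface

Orientations are given as a 3x3 rotation matrix whose columns are the frame's x, y, z axes.
In Python, from rig import env gives the robot as it stands.
- The arm moves only by the tool move_arm, never from a script. Its argument "moves" is a list of rows, each a list of 4 numbers: the shift along the tool's x, y, z in mm, then the turn about the tool's z in rad. In form: [[tx, ty, tz, spin], ...]. A call has 1 to 20 rows; each row is the pose to reach, as a shift and turn from the pose commanded when the call began, along the tool's axes at that moment; what a row does not reach only later rows make up. A row lasts 1/10 s, in which the tool goes at most 50 mm and 8.59 degrees, less where a joint would pass 70% of its speed; a pose out of reach is approached as far as the arm can. A call with a gripper value outside its range is refused whole. "grip" is the closure, from 0 (fully open) to 1 (shut), set as the call begins (left out, the last holds). The fingers move at their own pace and stop on an object; "grip_force" is the grip in N (left out, the last holds). Time passes only in rows, so rows that repeat a pose let the fingers close. It gives the time, the measured TCP pose, the force and the opening at its end, in the units of the state.
- env.observe(): the state, without advancing time (a new reading comes with each control period).
- env.get_image(name): name is "scene" or "top" or "wrist"; returns the picture (400x640x3 uint8, red, green, blue); there is no depth.
- env.get_calibration(name): a dict with "fovy" (degrees; the focal length in pixels is half the picture's height over the tangent of half this angle, whatever the lens; pixels are square), "cx", "cy" (the principal point, pixels), "extrinsics" (4x4, takes a point from world to camera coordinates); the wrist camera has in their place "tool_from_camera" (4x4, takes a point from camera to tool coordinates, whose origin is the TCP and whose axes are the flange's). Camera axes: x right, y up, looking along -z (the intrinsics and any distortion apply to the point x, -y, -z); pixel columns grow to the right and rows downward; lengths in m; the calibration is good to about 2 mm. A picture is of the moment at which its call begins: read the wrist's pose just before it. get_calibration takes no time and is no camera call.
- env.close_job(): hands the job in, once; it reports no verdict.
Trained networks look in the newest picture that a camera, given by its name, has taken for a name from the list of things; names that differ only in an ending like _2 or _b are one class to them, and where a whole thing is asked for, a point or a joint stands for the part that bears it (a point fixed in the world has none). Each returns a list of dicts, best first, with "conf" (0 to 1); they miss things now and then, are a little off and sometimes report something else, mostly with a low value. They report only what shows in the picture. A call takes as long as a camera call.
- env.silhouettes(camera, name): "region" (400x640 bool, what is visible of it) and "point" ([row, column] in pixels, amid what is visible of it).
- env.tip_of(camera, name): "point" ([row, column] in pixels: a listed point, or the origin of a listed thing).
The state is a dict: "time_s": time; "q": joint angles; "qvel": joint speeds; "joint_efforts": joint torques, N m; "position": TCP position; "tool_rot": TCP orientation; "ft_force": force on the tool from outside, world axes, zero at the start; "wrist_torque": the same for the moment, N m; "grip_width": finger opening in m.
Only numpy, scipy, OpenCV 4.12 (cv2) and the standard library are available. Lean on these libraries where they do the work, as an engineer would, in place of code of your own. Each camera call takes 0.05 s, during which the arm holds its last target.

## Task

Two look-alike pull pins stand in the white rack, and only one of them fits the bore of the blue spring jaw on the plate clamp: find it by trying, and leave or put back the other one upright in the rack, fully down. With the jaw still closed, set the fitting pin fully home in the bore, then pull the jaw open by the pin's knob, against its spring, until the white line on the jaw stands level with the red pointer. Finish while still gripping the knob and holding the jaw there; do not shift the pointer or disturb the other things on the bench.

Things in the scene. Friction and masses are not known exactly. Their poses are not given: they have to be found in the camera images.
- pin_1_knob (a point): centre of the knob of one of two look-alike upright pull pins. Knob: black cylinder, 26 mm diameter, 44 mm tall, its underside (shoulder) 22 mm below this point; under it a steel shank 30 mm long, nose tapered to 6 mm. One pin's shank is 12 mm thick, the other's 17: find out which by trying. Starts in a rack hole, this point 62 mm above the bench. About 80 g. z up along the pin
- pin_2_knob (a point): centre of the knob of one of two look-alike upright pull pins. Knob: black cylinder, 26 mm diameter, 44 mm tall, its underside (shoulder) 22 mm below this point; under it a steel shank 30 mm long, nose tapered to 6 mm. One pin's shank is 12 mm thick, the other's 17: find out which by trying. Starts in a rack hole, this point 62 mm above the bench. About 80 g. z up along the pin
- rack_hole0 (a point): centre of the mouth of a hole in the top of the white rack (64 x 124 mm, 40 mm high, fixed to the bench). Holes 21 mm in diameter, right through, 68 mm apart along the rack's y (long) axis. A pin that is fully down rests with its shoulder on the rack's top. x runs across the rack (32 mm to either side)
- rack_hole1 (a point): centre of the mouth of the second hole of the rack, the same; either hole takes either pin
- bore (a point): centre of the mouth of the upright bore in the blue jaw block (44 x 44 mm, top 48 mm above the bench); moves with the jaw. Bore 14 mm in diameter, 2 mm chamfer, 34 mm deep; a pin that is home rests with its shoulder on the block, its knob's centre 22 mm above this point; the thick pin stops about 5 mm in. The jaw is pulled open along -x of this frame
- jaw_line (a point): the end of the white line on the jaw, on the wing on the pointer's side, 30 mm above the bench; 46 mm to the side (+y) of the bore, level with its centre along the pull. Same axes as the bore
- index_tip (a point): inner tip of the red pointer, 30 mm above the bench, beside the jaw's +y edge, on a small black slider (16 x 14 mm) that stays where it was set. -x of this frame is the direction of the pull; the jaw is at the mark when the x of the white line in this frame is 0
- jaw (a joint): how far the spring jaw is pulled open, m: 0 closed (its start), 0.060 at the end stop. A spring closes it: 4.5 N at 0, 1.5 N more per cm
- index (a joint): where the red pointer is set, in m of jaw opening: the white line is level with it when joint jaw equals this. Between 0.022 and 0.045
- clamp: the plate clamp, fixed to the bench: aluminium base 240 x 150 x 12 mm, blue jaw in its middle, a white plate (top 54 mm above the bench) fixed in its nest at the far (+x) side, a grey block (top 44 mm) at the near side. Origin on the bench under the base; the bore (jaw closed) lies at x = -12 mm, y = 0; the jaw opens to -x
- jar: bystander: clear jar with a yellow cap, 47 mm wide, 80 mm high
- tape: bystander: roll of green tape lying flat, 90 x 19 mm
- cassette: bystander: black and blue dispenser cassette, 32 x 110 x 34 mm
- tips: bystander: red tip rack, 122 x 85 x 110 mm
- plates: bystander: stack of black plates, 132 x 93 x 54 mm

How it is judged (in metres and radians):
On the way:
1. the fitting pin is fully home in the bore while the jaw is still closed (opened less than 10 mm) (((horizontal distance between pin_1_knob and bore below 0.006 m and z of pin_1_knob in the frame of bore below 0.026 m and angle between pin_1_knob's own z axis and vertical below 0.12 rad) or (horizontal distance between pin_2_knob and bore below 0.006 m and z of pin_2_knob in the frame of bore below 0.026 m and angle between pin_2_knob's own z axis and vertical below 0.12 rad)) and value of joint jaw below 0.01 m), for 0.1 s.
At the end, for the whole second after the job is handed in: One pin is home in the jaw bore (knob centre under 26 mm above its mouth, 6 mm off axis, 7 degrees of tilt) and gripped (over 1.5 N; under 3 N on the jaw itself); the white line rests within 4 mm of the red pointer; the other pin stands upright and fully down in a rack hole (8 mm off axis) (((horizontal distance between pin_1_knob and bore below 0.006 m and z of pin_1_knob in the frame of bore below 0.026 m and angle between pin_1_knob's own z axis and vertical below 0.12 rad and contact force between the fingers and pin_1 above 1.5 N and (horizontal distance between pin_2_knob and rack_hole0 below 0.008 m or horizontal distance between pin_2_knob and rack_hole1 below 0.008 m) and height (world z) of pin_2_knob below 0.066 m and angle between pin_2_knob's own z axis and vertical below 0.15 rad) or (horizontal distance between pin_2_knob and bore below 0.006 m and z of pin_2_knob in the frame of bore below 0.026 m and angle between pin_2_knob's own z axis and vertical below 0.12 rad and contact force between the fingers and pin_2 above 1.5 N and (horizontal distance between pin_1_knob and rack_hole0 below 0.008 m or horizontal distance between pin_1_knob and rack_hole1 below 0.008 m) and height (world z) of pin_1_knob below 0.066 m and angle between pin_1_knob's own z axis and vertical below 0.15 rad)) and x of jaw_line in the frame of index_tip between -0.004 and 0.004 m and velocity of joint jaw between -0.01 and 0.01 m/s and contact force between the arm and jaw below 3 N); the arm keeps its last pose, push and grip.
It fails at once if a bystander (jar, tape, cassette, tip rack, plates) is shifted by more than 25 mm (distance of any of jar, tape, cassette, tips, plates from where it was at the start of the episode above 0.025 m).
It fails at once if the red pointer is shifted by more than 4 mm (distance of index_tip from where it was at the start of the episode above 0.004 m).
It also fails if it takes over 72 s, if anything falls off the work surface, if the arm or the gripper's body presses on something with over 40 N, if the wrist force passes 120 N, or if a joint passes its speed limit or range.

## Working session

There is one attempt and no reset: what is moved stays moved. The work goes in short steps, Python scripts to look and compute and a tool call to move; the robot and the scene stay as the last step left them, time stands still between calls to the robot, and variables do not carry over. Pictures are saved under pics/ and viewed, and the job is handed in when it is done.

Besides the shell and the picture viewer there is one more tool, called in YAML: its name, and indented under it one key for each argument. move_arm: Moves the arm, as the interface text tells. Its arguments: {"type":"object","properties":{"moves":{"type":"array"},"grip":{"type":"number"},"grip_force":{"type":"number"}},"required":["moves"]}

```bash
ls; mkdir -p pics; python3 - <<'E'
from rig import env
import cv2
s=env.observe(); print(s['time_s'],s['position'],s['tool_rot'],s['grip_width'],env.grip_point_offset)
for c in ['scene','top','wrist']:
    im=env.get_image(c); cv2.imwrite(f'pics/{c}0.png',im[:,:,::-1])
    k=env.get_calibration(c); print(c,k)
E
```

```text
pics
0.0 [0.18829419 0.51638638 0.19958051] [[-9.39449628e-01  3.42686039e-01 -8.21083331e-04]
 [ 3.42686867e-01  9.39448790e-01 -1.29710805e-03]
 [ 3.26864921e-04 -1.49994215e-03 -9.99998822e-01]] 0.08530368397670973 0.0187
scene {'fovy': 51.620358433789356, 'cx': 315.84029331347267, 'cy': 204.37215528690555, 'extrinsics': array([[ 0.77660066, -0.62983928, -0.0139248 , -0.35492254],
       [ 0.4260233 ,  0.50875302,  0.74811397, -0.34343657],
       [-0.46410728, -0.58691809,  0.66342414, -1.06130978],
       [ 0.        ,  0.        ,  0.        ,  1.        ]])}
top {'fovy': 44.520860845010034, 'cx': 313.9311225436523, 'cy': 198.65742550007718, 'extrinsics': array([[ 0.22132846, -0.97518267, -0.00569868, -0.01909778],
       [ 0.92282425,  0.20754869,  0.3245288 , -0.53573988],
       [-0.31529211, -0.07708634,  0.94585865, -1.42621759],
       [ 0.        ,  0.        ,  0.        ,  1.        ]])}
wrist {'fovy': 58.26766814216207, 'cx': 320.73458268588166, 'cy': 193.44022817959163, 'tool_from_camera': array([[ 3.34744776e-04,  9.63992919e-01,  2.65927697e-01,
         6.71407828e-02],
       [ 9.99999303e-01, -2.14927237e-05, -1.18086876e-03,
         7.71433238e-04],
       [-1.13263361e-03,  2.65927907e-01, -9.63992254e-01,
        -1.73913313e-01],
       [ 0.00000000e+00,  0.00000000e+00,  0.00000000e+00,
         1.00000000e+00]])}
```

View pics/scene0.png

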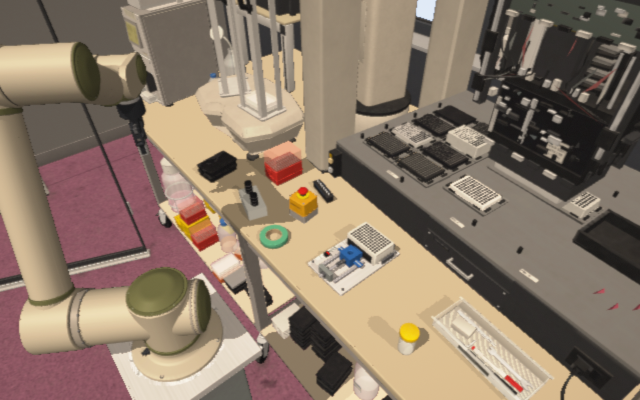

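View pics/top0.png

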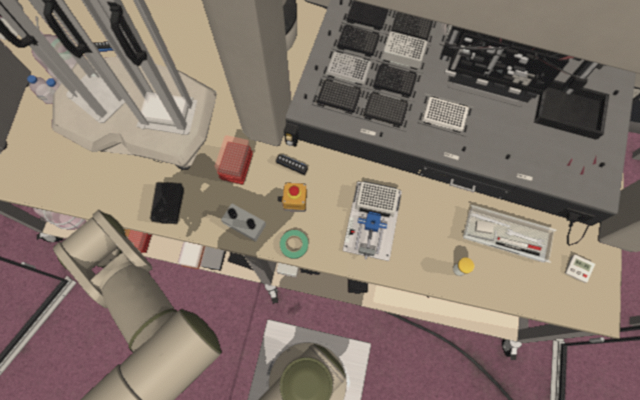

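View pics/wrist0.png

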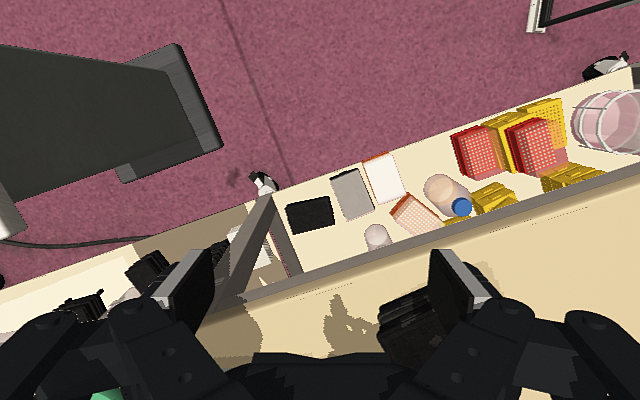

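The scene view shows the rack with two black knobs (about 250,195), the tape (275,236) and the clamp with the blue jaw (350,257). The top view shows the rack at (243,220) and the clamp at (370,220). Next I'll locate each of them with the networks.

```bash
cat > h.py <<'E'
from rig import env
import numpy as np, cv2
from scipy.optimize import least_squares
def K(c):
    f=200/np.tan(np.radians(c['fovy']/2)); return np.array([[f,0,c['cx']],[0,f,c['cy']],[0,0,1]])
def ext(name,s=None):
    c=env.get_calibration(name)
    if name!='wrist': return K(c),c['extrinsics']
    T=np.eye(4);T[:3,:3]=s['tool_rot'];T[:3,3]=s['position']
    return K(c),np.linalg.inv(T@c['tool_from_camera'])
def proj(KE,P):
    Km,E=KE; p=E[:3,:3]@np.asarray(P)+E[:3,3]; p=np.array([p[0],-p[1],-p[2]]); u=Km@p; return u[:2]/u[2]
def ray(KE,uv):
    Km,E=KE; d=np.linalg.solve(Km,[uv[0],uv[1],1.]); d=np.array([d[0],-d[1],-d[2]])
    R=E[:3,:3]; return -R.T@E[:3,3], R.T@d
def atz(KE,uv,z):
    o,d=ray(KE,uv); return o+d*(z-o[2])/d[2]
E
python3 - <<'E'
from h import *
print(env.observe()['time_s'])
Z=dict(pin_1_knob=.062,rack_hole0=.04,bore=.048,jaw_line=.03,index_tip=.03,clamp=0)
for cam in ['top','scene']:
    KE=ext(cam)
    for n,z in Z.items():
        for r in env.tip_of(cam,n)[:3]:
            p=r['point']; print(cam,n,round(r['conf'],2),np.round(p,1),np.round(atz(KE,(p[1],p[0]),z),4))
print(env.observe()['time_s'])
im=env.get_image('top'); cv2.imwrite('pics/t1.png',cv2.resize(im[150:270,190:430,::-1],None,fx=3.3,fy=3.3,interpolation=cv2.INTER_CUBIC))
im=env.get_image('scene'); cv2.imwrite('pics/s1.png',cv2.resize(im[150:300,200:410,::-1],None,fx=3.8,fy=3.8,interpolation=cv2.INTER_CUBIC))
E
```

```text
0.15
top pin_1_knob 0.45 [208.6 232. ] [0.4472 0.3455 0.062 ]
top rack_hole0 0.92 [227.3 252.4] [0.4078 0.2713 0.04  ]
top bore 0.71 [221.3 374.1] [ 0.5087 -0.0981  0.048 ]
top jaw_line 0.67 [221.9 358.5] [ 0.5015 -0.0511  0.03  ]
top index_tip 0.48 [234.  355.7] [ 0.4606 -0.0501  0.03  ]
top index_tip 0.16 [167.9 234.4] [0.5937 0.3845 0.03  ]
top clamp 0.98 [224.5 373.2] [ 0.5124 -0.0998  0.    ]
scene pin_1_knob 0.62 [190.9 247.6] [0.4206 0.3216 0.062 ]
scene rack_hole0 0.94 [194.7 246.9] [0.4199 0.3301 0.04  ]
scene rack_hole0 0.87 [203.2 255.8] [0.4193 0.2729 0.04  ]
scene rack_hole0 0.2 [189.7 248.5] [0.4386 0.3496 0.04  ]
scene jaw_line 0.93 [246.  337.5] [ 0.5079 -0.0421  0.03  ]
scene jaw_line 0.54 [191.6 246. ] [0.4318 0.3575 0.03  ]
scene index_tip 0.44 [254.2 323.7] [ 0.4546 -0.0407  0.03  ]
scene clamp 0.57 [261.8 350.6] [ 0.5144 -0.0953  0.    ]
scene clamp 0.16 [252.7 328.6] [ 0.4871 -0.0252  0.    ]
0.75
```

View pics/t1.png

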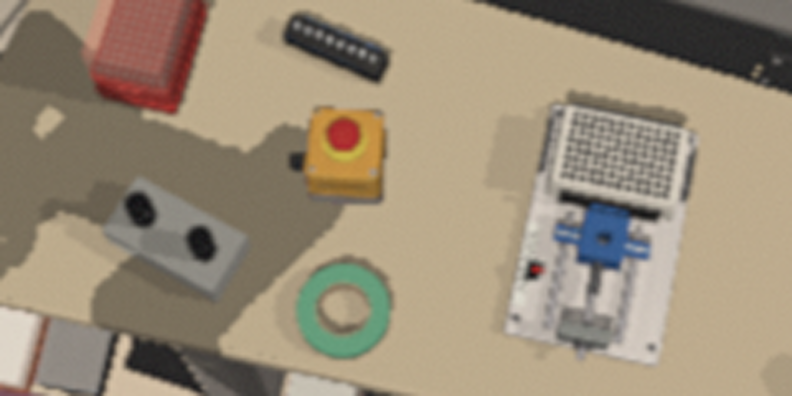

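View pics/s1.png

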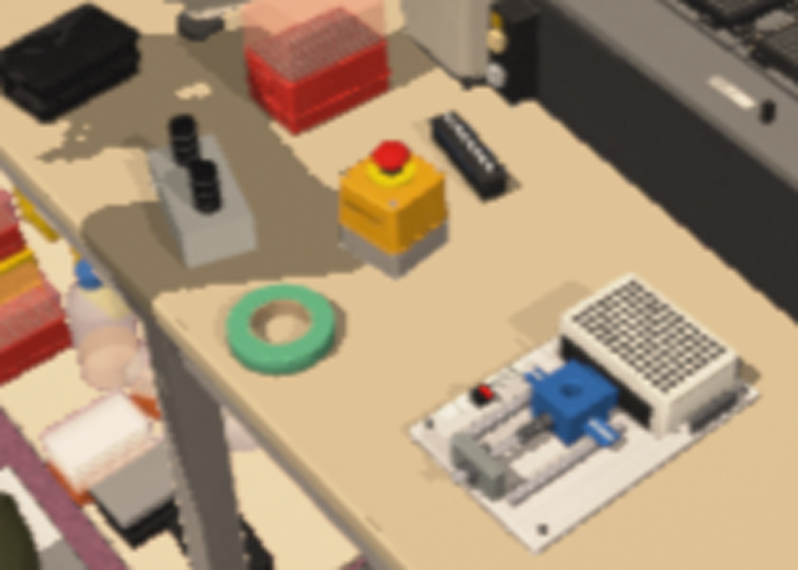

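move_arm:
  moves:
    - [-298,-111,0,1.71]
    - [-298,-111,0,1.71]
    - [-298,-111,0,1.71]
    - [-298,-111,0,1.71]
    - [-298,-111,0,1.71]
    - [-298,-111,0,1.71]
    - [-298,-111,0,1.71]
    - [-298,-111,0,1.71]
    - [-298,-111,0,1.71]
    - [-298,-111,0,1.71]
    - [-298,-111,0,1.71]
    - [-298,-111,0,1.71]
    - [-298,-111,0,1.71]
    - [-298,-111,0,1.71]
  grip: 0.0

```text
time_s: 2.25
position: [0.4304, 0.3103, 0.2002]
tool_rot: [[0.468, 0.884, 0.0], [0.884, -0.468, 0.0], [0.0, 0.0, -1.0]]
ft_force: [-0.1, -1.3, -0.3]
grip_width: 0.0853
```

```bash
cat > look.py <<'E'
import sys
from h import *
s=env.observe(); im=env.get_image('wrist'); KE=ext('wrist',s)
cv2.imwrite('pics/%s.png'%sys.argv[1],im[:,:,::-1])
print(s['time_s'],s['position'],s['q'],s['ft_force'],s['grip_width'])
print(np.round(s['tool_rot'],3).tolist())
Z=dict(pin_1_knob=.062,rack_hole0=.04,bore=.048,jaw_line=.03,index_tip=.03,clamp=0)
for n in sys.argv[2:]:
    n,*zz=n.split('='); z=float(zz[0]) if zz else Z[n]
    for r in env.tip_of('wrist',n)[:3]:
        p=r['point']; P=atz(KE,(p[1],p[0]),z); print(n,round(r['conf'],2),np.round(p,1),np.round(P,4),'tool',np.round(s['tool_rot'].T@(P-s['position'])*1000,1))
E
python3 look.py w1 pin_1_knob rack_hole0
```

```text
2.25 [0.43038557 0.31028056 0.20023272] [2.29943681e+01 1.98517425e+01 7.73987236e+01 1.16762582e-04
 8.27478158e+01 5.09041251e+01] [-0.08327345 -1.30107196 -0.31151117] 0.0853352625672011
[[0.468, 0.884, 0.0], [0.884, -0.468, 0.0], [0.0, 0.0, -1.0]]
pin_1_knob 0.66 [142.6 306.8] [0.4329 0.3408 0.062 ] tool [ 28.1 -12.1 138.2]
rack_hole0 0.79 [141.8 306.8] [0.4312 0.3394 0.04  ] tool [ 26.1 -12.9 160.2]
rack_hole0 0.65 [204.7 325.8] [0.4184 0.277  0.04  ] tool [-35.    5.  160.2]
rack_hole0 0.56 [216.5 324.2] [0.4114 0.267  0.04  ] tool [-47.2   3.5 160.2]
```

View pics/w1.png

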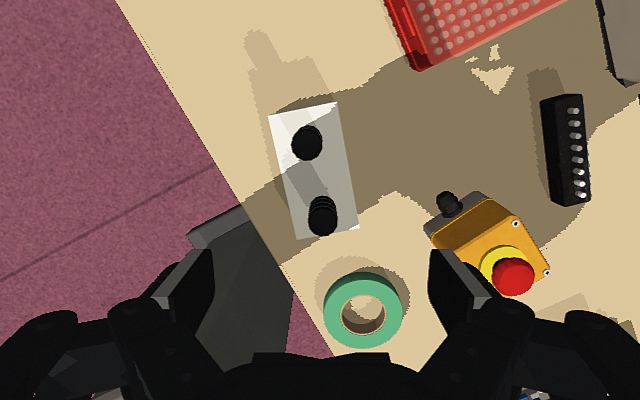

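```bash
python3 - <<'E'
from h import *
s=env.observe(); KE=ext('wrist',s)
for n in ['pin_1_knob']:
  for r in env.silhouettes('wrist',n)[:4]:
    m=r['region']; ys,xs=np.nonzero(m); c=(xs.mean(),ys.mean()); P=atz(KE,c,.062)
    print(n,r['conf'],m.sum(),c,xs.min(),xs.max(),ys.min(),ys.max(),np.round(P,4),np.round(s['tool_rot'].T@(P-s['position'])*1000,1))
im=env.get_image('wrist'); g=im.sum(2)
m=(g<110).astype(np.uint8)
n,l,st,ce=cv2.connectedComponentsWithStats(m[100:250,250:370])
for i in range(1,n):
    if st[i,4]>100:
        c=ce[i]+[250,100]; P=atz(KE,c,.062); print('dark',st[i],c,np.round(P,4),np.round(s['tool_rot'].T@(P-s['position'])*1000,1))
# predicted cylinder centroid check
def cyl(P):
    a=np.linspace(0,2*np.pi,40); pts=[proj(KE,[P[0]+.013*np.cos(t),P[1]+.013*np.sin(t),z]) for t in a for z in (.04,.084)]
    h=cv2.convexHull(np.array(pts,np.float32)); M=cv2.moments(h); return M['m10']/M['m00'],M['m01']/M['m00'],cv2.contourArea(h),cv2.boundingRect(h)
print(cyl((.4329,.3408)))
E
```

```text
pin_1_knob 0.79 878 (np.float64(306.49544419134395), np.float64(142.6640091116173)) 291 321 125 160 [0.4326 0.3409 0.062 ] [ 28.1 -12.3 138.2]
dark [ 42  25  30  36 821] [306.88550548 142.79415347] [0.4329 0.3406 0.062 ] [ 28.  -12.  138.2]
dark [ 59  96  28  40 913] [322.38444688 216.19824754] [0.4133 0.2748 0.062 ] [-39.3   1.6 138.2]
(306.35797886610504, 143.90013768148398, 924.5520656073932, (289, 125, 33, 37))
```

The wrist view shows knobs at (307,143) and (322,216), which are 69 mm apart and so agree with the 68 mm hole pitch. I'll grip the near one first.

move_arm:
  moves:
    - [-39.5,1.5,40,0]
    - [-39.5,1.5,80,0]
    - [-39.5,1.5,115,0]
    - [-39.5,1.5,140,0]
    - [-39.5,1.5,152,0]
    - [-39.5,1.5,152,0]
    - [-39.5,1.5,152,0]

```text
time_s: 3.2
position: [0.4135, 0.2748, 0.0487]
tool_rot: [[0.47, 0.883, 0.001], [0.883, -0.47, 0.0], [0.0, 0.0, -1.0]]
ft_force: [-0.4, -0.4, 0.6]
grip_width: 0.0854
```

move_arm:
  moves:
    - [0,0,0,0]
    - [0,0,0,0]
    - [0,0,0,0]
    - [0,0,0,0]
    - [0,0,0,0]
    - [0,0,0,0]
    - [0,0,0,0]
    - [0,0,0,0]
  grip: 1.0
  grip_force: 60

```text
time_s: 4.0
position: [0.4134, 0.2748, 0.0489]
tool_rot: [[0.47, 0.883, 0.001], [0.883, -0.47, 0.0], [0.001, 0.001, -1.0]]
ft_force: [-0.9, -0.4, 6.9]
grip_width: 0.0217
```

```bash
python3 look.py w2 pin_1_knob
```

```text
4.0 [0.41340995 0.27483668 0.04890862] [1.99234744e+01 2.64580526e+01 9.55871356e+01 2.76019036e-03
 5.78907738e+01 4.79360459e+01] [-0.89066547 -0.38154642  6.85993032] 0.021722559091284937
[[0.47, 0.883, 0.001], [0.883, -0.47, 0.0], [0.001, 0.001, -1.0]]
pin_1_knob 0.56 [ 94.4 291.3] [0.4342 0.341  0.062 ] tool [ 68.2 -12.8 -13. ]
```

View pics/w2.png

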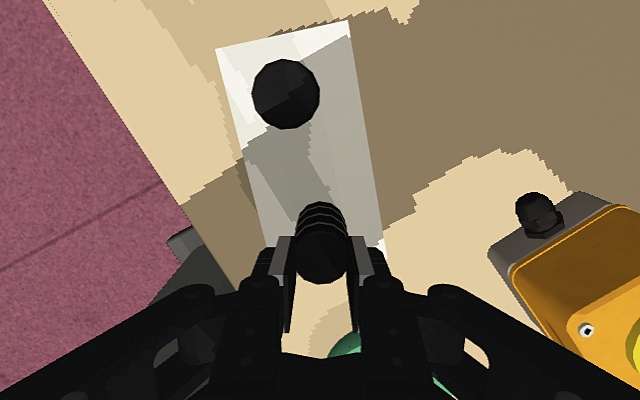

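```bash
python3 - <<'E'
from h import *
s=env.observe(); KE=ext('wrist',s)
for z in (.084,.09):
    P=atz(KE,(321,257),z); print(np.round(s['tool_rot'].T@(P-s['position'])*1000,1))
P=s['position']+np.array([0,0,.0351]); 
for dx in (0,.005,.01):
    print(dx, proj(KE,P+s['tool_rot'][:,0]*dx), proj(KE,P+s['tool_rot'][:,0]*dx+.013*s['tool_rot'][:,1]))
E
```

```text
[  2.1   0.1 -35.1]
[  5.    0.1 -41.1]
0 [320.8234507  261.50561802] [351.54621358 261.51181908]
0.005 [320.82821205 250.60720877] [351.82083714 250.61375737]
0.01 [320.83305778 239.51563892] [352.10032793 239.52254646]
```

move_arm:
  moves:
    - [0,0,-30,0]
    - [0,0,-70,0]
    - [0,0,-110,0]
    - [0,0,-150,0]
    - [0,0,-150,0]
    - [0,0,-150,0]

```text
time_s: 4.7
position: [0.4131, 0.2747, 0.1984]
tool_rot: [[0.47, 0.883, 0.001], [0.883, -0.47, 0.0], [0.001, 0.001, -1.0]]
ft_force: [-0.3, -0.5, -1.2]
grip_width: 0.0214
```

```bash
python3 look.py w3; python3 - <<'E'
from h import *
P=env.observe()['position']
for c in ('scene','top'):
    im=env.get_image(c); u=proj(ext(c),P); x,y=map(int,u); 
    cv2.imwrite(f'pics/{c}3.png',cv2.resize(im[y-30:y+30,x-40:x+40,::-1],None,fx=9,fy=9,interpolation=cv2.INTER_CUBIC))
    print(c,u)
E
```

```text
4.7 [0.41306468 0.27467827 0.19838177] [ 1.99217523e+01  1.64492917e+01  8.28330565e+01 -1.00817960e-03
  8.06664406e+01  4.79359631e+01] [-0.29360934 -0.53287929 -1.22297987] 0.02141619514676937
[[0.47, 0.883, 0.001], [0.883, -0.47, 0.0], [0.001, 0.001, -1.0]]
scene [248.11557016 165.80817577]
top [244.87075745 210.58333459]
```

View pics/scene3.png

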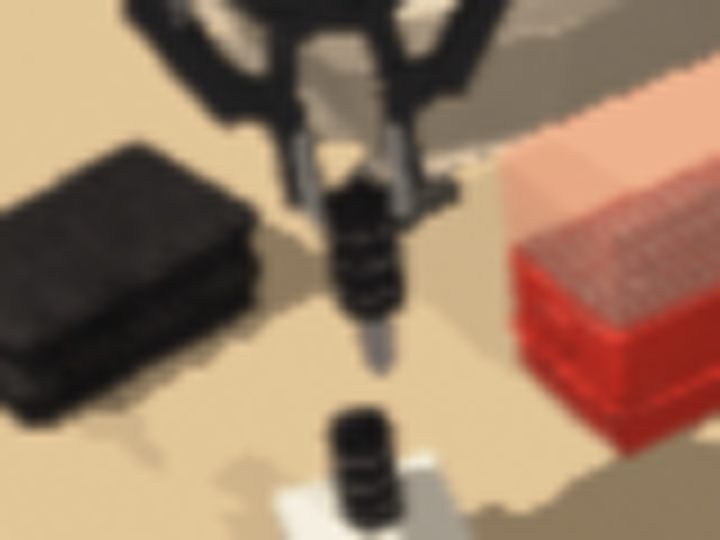

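View pics/w3.png

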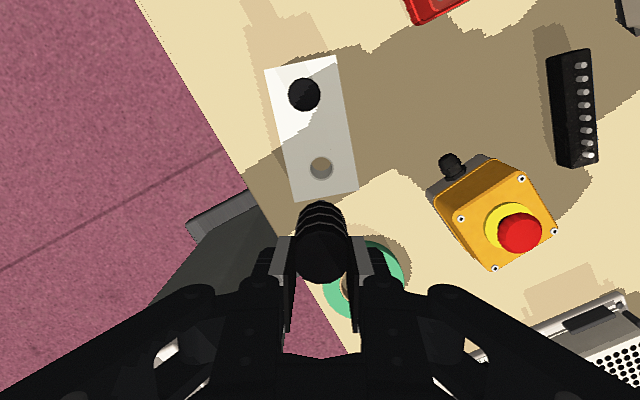

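The scene crop shows the lifted pin with a slim shank, about 0.42 of the knob's width, so it is probably the 12 mm one. I'll carry it to the clamp and look at the bore.

move_arm:
  moves:
    - [-254,300,0,-2.21]
    - [-254,300,0,-2.21]
    - [-254,300,0,-2.21]
    - [-254,300,0,-2.21]
    - [-254,300,0,-2.21]
    - [-254,300,0,-2.21]
    - [-254,300,0,-2.21]
    - [-254,300,0,-2.21]
    - [-254,300,0,-2.21]
    - [-254,300,0,-2.21]
    - [-254,300,0,-2.21]
    - [-254,300,0,-2.21]
    - [-254,300,0,-2.21]
    - [-254,300,0,-2.21]
    - [-254,300,0,-2.21]
    - [-254,300,0,-2.21]
    - [-254,300,0,-2.21]
    - [-254,300,0,-2.21]

```text
time_s: 6.65
position: [0.5584, -0.0904, 0.1973]
tool_rot: [[-0.989, -0.147, -0.002], [-0.147, 0.989, 0.001], [0.002, 0.001, -1.0]]
ft_force: [-0.1, 0.5, -0.9]
grip_width: 0.0214
```

```bash
python3 look.py w4 bore jaw_line index_tip
```

```text
6.65 [ 0.55844404 -0.0903689   0.19731614] [-2.11802359e+01  2.35626418e+01  7.19972018e+01  6.25812062e-04
  8.45406406e+01 -1.19661427e+02] [-0.07010219  0.48177252 -0.92281562] 0.02143920859683279
[[-0.989, -0.147, -0.002], [-0.147, 0.989, 0.001], [0.002, 0.001, -1.0]]
bore 0.86 [114.  322.6] [ 0.5083 -0.0951  0.048 ] tool [ 50.    2.6 149.4]
jaw_line 0.76 [121.9 373.8] [ 0.5093 -0.0464  0.03  ] tool [ 41.9  50.6 167.4]
index_tip 0.59 [ 74.3 382.2] [ 0.4666 -0.0468  0.03  ] tool [ 84.2  56.5 167.5]
```

View pics/w4.png

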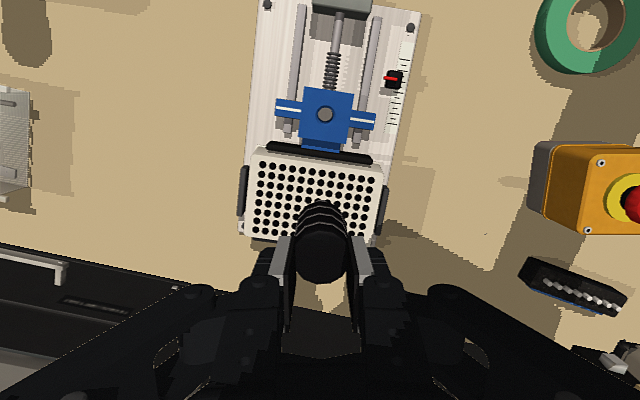

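```bash
python3 - <<'E'
from h import *
im=cv2.imread('pics/w4.png'); 
cv2.imwrite('pics/w4z.png',cv2.resize(im[60:160,260:420],None,fx=5,fy=5,interpolation=cv2.INTER_CUBIC))
cv2.imwrite('pics/w4k.png',cv2.convertScaleAbs(cv2.resize(im[190:310,260:420],None,fx=5,fy=5,interpolation=cv2.INTER_CUBIC),alpha=3))
g=cv2.cvtColor(im,cv2.COLOR_BGR2HSV)[95:135,305:345]; print(g[8:30:2,8:32:2,1])
E
```

```text
[[187 184 189 189 185 189 188 186 190 191 188 188]
 [187 190 187 186 190 189 189 194 188 190 186 184]
 [187 185 187 190 198 194 113 172 208 195 189 188]
 [189 187 189 213  34  35  32  37  48 164 190 185]
 [187 191 212  30  34  32  30  29  34  10 204 189]
 [189 186 167  36  34  32  30  34  28  46 209 187]
 [189 191 240  42  32  32  30  29  32  41 212 185]
 [187 187 207  41  32  34  30  30  32  21 196 186]
 [184 183 189 255  36  35  36  40   3 238 187 190]
 [186 192 189 189 202 153 142 255 208 189 189 189]
 [187 187 184 189 188 187 189 184 191 187 187 189]]
```

View pics/w4z.png

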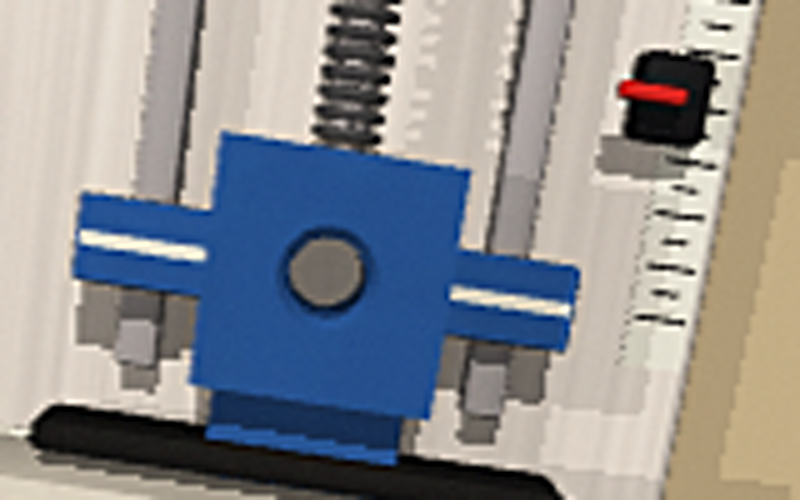

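View pics/w4k.png

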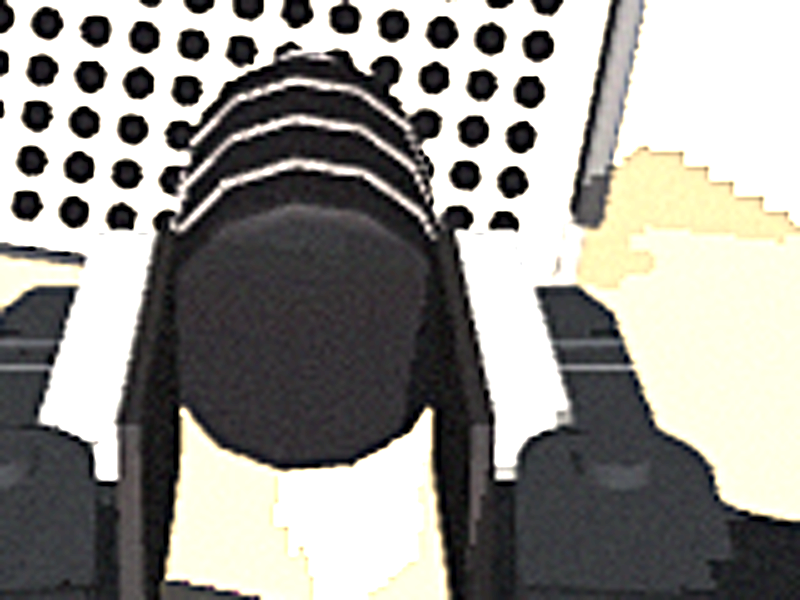

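```bash
cat > m.py <<'E'
from h import *
s=env.observe(); KE=ext('wrist',s); R=s['tool_rot']
def f(n,u,z):
    P=atz(KE,u,z); print(n,np.round(P,4),'tool',np.round(R.T@(P-s['position'])*1000,1)); return P
zz=lambda x,y:(260+x/5,60+y/5)
b=f('bore',zz(326,270),.048)
l=f('lineL',zz(80,238),.03); r=f('lineR',zz(570,312),.03)
d=r-l; print('yaw clamp y',np.degrees(np.arctan2(d[1],d[0])),np.linalg.norm(d))
c=[f('corner',zz(*q),.048) for q in [(222,132),(470,170),(430,418),(192,382)]]
print([np.degrees(np.arctan2(*(v[1::-1]))) for v in (c[1]-c[0],c[2]-c[3],c[0]-c[3],c[1]-c[2])], sum(c)/4)
i=f('idx',zz(620,88),.03); f('knobtop',(320.5,257.4),s['position'][2]+.0351)
E
python3 m.py
```

```text
bore [ 0.5084 -0.0931  0.048 ] tool [ 50.    4.9 150. ]
lineL [ 0.5104 -0.1387  0.03  ] tool [ 54.8 -40.5 168. ]
lineR [ 0.5101 -0.0463  0.03  ] tool [ 41.4  50.9 168. ]
yaw clamp y 90.16124778441801 0.09240986500411975
corner [ 0.488  -0.1144  0.048 ] tool [ 73.3 -13.2 150. ]
corner [ 0.4879 -0.0709  0.048 ] tool [ 67.   29.9 150. ]
corner [ 0.5314 -0.0706  0.048 ] tool [ 23.9  23.7 150. ]
corner [ 0.5314 -0.1139  0.048 ] tool [ 30.3 -19.1 150. ]
[np.float64(90.19613051545001), np.float64(89.98871205274996), np.float64(-179.25325184712503), np.float64(-179.5569293532069)] [ 0.50970839 -0.09243386  0.048     ]
idx [ 0.4694 -0.0448  0.03  ] tool [ 81.4  58.4 168.1]
knobtop [ 0.5582 -0.0899  0.2331] tool [  0.4   0.7 -35.1]
```

```bash
python3 - <<'E'
from h import *
for k in range(2):
    s=env.observe(); KE=ext('wrist',s); R=s['tool_rot']; print(s['time_s'],s['position'],R.tolist()); print(env.get_calibration('wrist')['tool_from_camera'].round(4).tolist())
    P=atz(KE,(320.5,257.4),s['position'][2]+.0351); print(R.T@(P-s['position']))
E
```

```text
6.85 [ 0.55864475 -0.09047814  0.19802031] [[-0.9888974522598534, -0.1485992179661851, -0.00031832971805532885], [-0.14859925368067833, 0.9888974938946138, 9.151228071985441e-05], [0.00030119680706784115, 0.00013779981978173642, -0.999999945145845]]
[[0.0003, 0.9639, 0.2664, 0.0668], [1.0, -0.0001, -0.0009, 0.0007], [-0.0008, 0.2664, -0.9639, -0.1739], [0.0, 0.0, 0.0, 1.0]]
[ 0.00039652  0.00069429 -0.03509979]
6.85 [ 0.55864475 -0.09047814  0.19802031] [[-0.9888974522598534, -0.1485992179661851, -0.00031832971805532885], [-0.14859925368067833, 0.9888974938946138, 9.151228071985441e-05], [0.00030119680706784115, 0.00013779981978173642, -0.999999945145845]]
[[0.0003, 0.9639, 0.2664, 0.0668], [1.0, -0.0001, -0.0009, 0.0007], [-0.0008, 0.2664, -0.9639, -0.1739], [0.0, 0.0, 0.0, 1.0]]
[ 0.00039652  0.00069429 -0.03509979]
```

move_arm:
  moves:
    - [48.5,5,0,0.15]
    - [48.5,5,0,0.15]
    - [48.5,5,40,0.15]
    - [48.5,5,80,0.15]
    - [48.5,5,100,0.15]
    - [48.5,5,100,0.15]
    - [48.5,5,100,0.15]

```text
time_s: 7.55
position: [0.5107, -0.093, 0.099]
tool_rot: [[-1.0, -0.0, 0.001], [-0.0, 1.0, -0.0], [-0.001, -0.0, -1.0]]
ft_force: [-0.4, 0.4, 0.0]
grip_width: 0.0217
```

```bash
python3 look.py w5 bore jaw_line index_tip; python3 - <<'E'
from h import *
P=env.observe()['position']
for c in ('scene','top'):
    im=env.get_image(c); u=proj(ext(c),P); x,y=map(int,u); 
    cv2.imwrite(f'pics/{c}5.png',cv2.resize(im[y-25:y+40,x-40:x+40,::-1],None,fx=9,fy=9,interpolation=cv2.INTER_CUBIC))
    print(c,u)
E
```

```text
7.55 [ 0.51065329 -0.0930132   0.09903895] [-2.34064776e+01  2.44407989e+01  8.84682143e+01 -2.71950857e-04
  6.70276885e+01 -1.13415223e+02] [-0.3579059   0.41586792  0.01585437] 0.0216632960008573
[[-1.0, -0.0, 0.001], [-0.0, 1.0, -0.0], [-0.001, -0.0, -1.0]]
bore 0.64 [196.8 318.8] [ 0.5082 -0.0934  0.048 ] tool [ 2.5 -0.3 51. ]
bore 0.32 [239.  322.1] [ 0.5378 -0.0912  0.048 ] tool [-27.1   1.9  51.1]
jaw_line 0.7 [190.  383.7] [ 0.5084 -0.048   0.03  ] tool [ 2.3 45.1 69. ]
index_tip 0.7 [129.1 389. ] [ 0.4663 -0.0464  0.03  ] tool [44.5 46.6 69. ]
scene [350.55548081 239.05544599]
top [374.45965056 215.59319448]
```

View pics/w5.png

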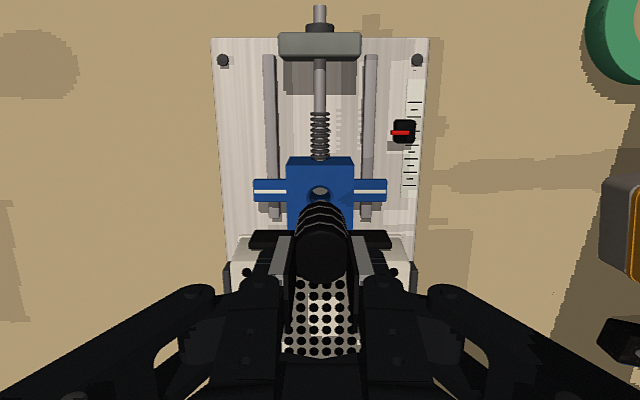

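View pics/scene5.png

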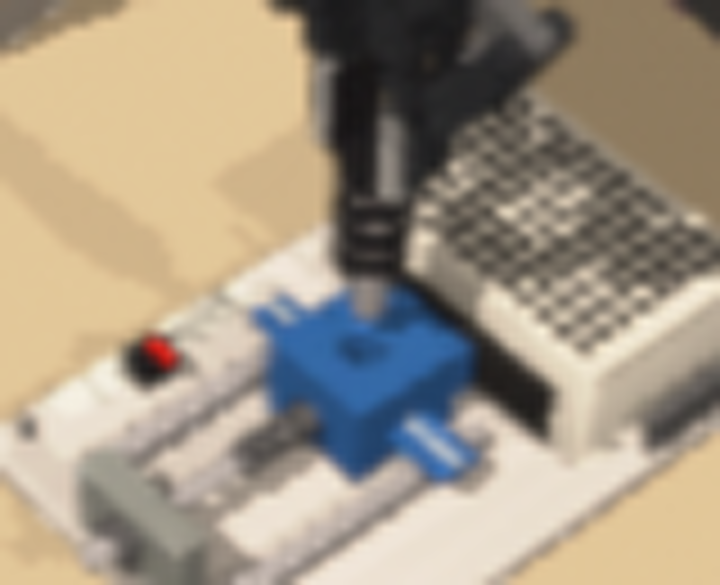

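move_arm:
  moves:
    - [1,0,4,0]
    - [1,0,8,0]
    - [1,0,12,0]
    - [1,0,16,0]
    - [1,0,18,0]
    - [1,0,18,0]

```text
time_s: 8.45
position: [0.5089, -0.0927, 0.0799]
tool_rot: [[-1.0, -0.0, -0.001], [-0.0, 1.0, 0.0], [0.001, 0.0, -1.0]]
ft_force: [0.3, -0.0, -0.1]
grip_width: 0.0216
```

move_arm:
  moves:
    - [0,0,3,0]
    - [0,0,6,0]
    - [0,0,9,0]
    - [0,0,12,0]
    - [0,0,12,0]

```text
time_s: 8.95
position: [0.5088, -0.0927, 0.0678]
tool_rot: [[-1.0, -0.0, -0.001], [-0.0, 1.0, 0.0], [0.001, 0.0, -1.0]]
ft_force: [0.0, -0.1, -1.0]
grip_width: 0.0216
```

It's 19 mm in with no force, so this is the fitting pin. I'll continue down to home.

move_arm:
  moves:
    - [0,0,3,0]
    - [0,0,6,0]
    - [0,0,8,0]
    - [0,0,9,0]
    - [0,0,10,0]
    - [0,0,10,0]
    - [0,0,10,0]

```text
time_s: 9.65
position: [0.509, -0.0928, 0.0583]
tool_rot: [[-1.0, -0.0, 0.0], [-0.0, 1.0, -0.0], [-0.0, -0.0, -1.0]]
ft_force: [-0.1, -0.9, 0.2]
grip_width: 0.0217
```

move_arm:
  moves:
    - [0,0,0.5,0]
    - [0,0,1,0]
    - [0,0,1.5,0]
    - [0,0,2,0]
    - [0,0,2,0]
    - [0,0,2,0]

```text
time_s: 10.25
position: [0.5092, -0.0928, 0.0569]
tool_rot: [[-1.0, -0.0, 0.001], [-0.0, 1.0, -0.0], [-0.001, -0.0, -1.0]]
ft_force: [-1.1, 0.1, 5.8]
grip_width: 0.0217
```

```bash
python3 look.py w6 jaw_line index_tip; python3 - <<'E'
from h import *
P=env.observe()['position']
for c in ('scene',):
    im=env.get_image(c); u=proj(ext(c),P); x,y=map(int,u); 
    cv2.imwrite(f'pics/{c}6.png',cv2.resize(im[y-25:y+40,x-40:x+40,::-1],None,fx=9,fy=9,interpolation=cv2.INTER_CUBIC))
E
```

```text
10.25 [ 0.50923509 -0.09284894  0.05690427] [-2.34534010e+01  2.74838719e+01  9.17221841e+01 -2.26863235e-04
  6.07337232e+01 -1.13468111e+02] [-1.05821752  0.11426755  5.77006522] 0.02165799964111853
[[-1.0, -0.0, 0.001], [-0.0, 1.0, -0.0], [-0.001, -0.0, -1.0]]
jaw_line 0.81 [213.4 395. ] [ 0.5101 -0.0481  0.03  ] tool [-0.8 44.7 26.9]
index_tip 0.62 [140.3 403.7] [ 0.4671 -0.0457  0.03  ] tool [42.2 47.2 26.8]
```

View pics/w6.png

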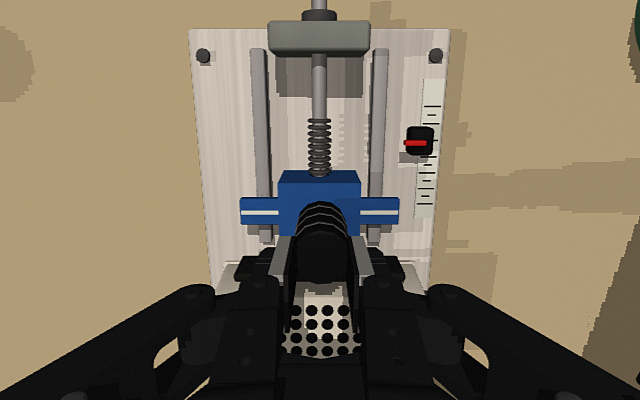

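View pics/scene6.png

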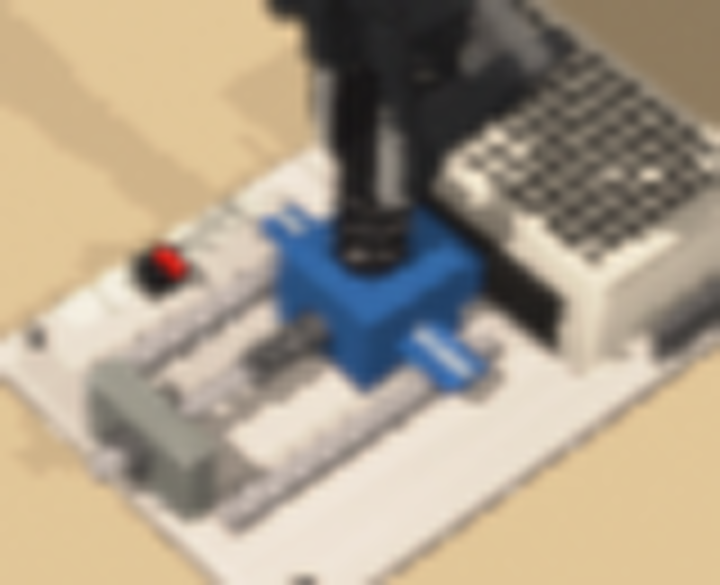

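The pin is home: TCP at the predicted 0.0569 with 6 N of contact, and the shoulder is on the block in the scene crop. The line is at row 213 and the pointer at row 143. I'll measure the pull from the pixels.

```bash
cat > gap.py <<'E'
import sys
from h import *
s=env.observe(); im=env.get_image('wrist'); KE=ext('wrist',s)
hsv=cv2.cvtColor(im,cv2.COLOR_RGB2HSV); H,S,V=[hsv[...,i].astype(int) for i in range(3)]
red=((H<8)|(H>172))&(S>150)&(V>120); red[:, :380]=0; red[:,450:]=0; red[260:]=0
ys,xs=np.nonzero(red); print('red',len(xs),xs.min(),xs.max(),ys.min(),ys.max())
x0=xs.min(); tip=ys[xs<=x0+3].mean()
blue=(H>100)&(H<120)&(S>120); cols=range(365,x0-3); pts=[]
for c in cols:
    b=np.nonzero(blue[150:300,c])[0]+150
    if len(b)<5: continue
    r=[y for y in range(b.min(),b.max()) if S[y,c]<90 and V[y,c]>130]
    if r: pts.append((c,np.mean(r)))
pts=np.array(pts); k=np.polyfit(pts[:,0],pts[:,1],1); ce=pts[:,0].max(); le=(ce,np.polyval(k,ce))
A=atz(KE,(x0,tip),.03); B=atz(KE,le,.03)
print(s['time_s'],s['position'],s['ft_force'].round(1),s['grip_width'],'tip',x0,tip,A.round(4),'line',le,B.round(4),'gap x mm',(B-A)[0]*1000)
cv2.imwrite('pics/%s.png'%sys.argv[1],im[:,:,::-1])
E
python3 gap.py w7
```

```text
red 103 405 425 141 145
10.45 [ 0.50923951 -0.09284086  0.0568869 ] [-0.9  0.2  5.5] 0.021765933652665884 tip 405 142.89473684210526 [ 0.4685 -0.0449  0.03  ] line (np.float64(397.0), np.float64(213.0815709345121)) [ 0.5098 -0.047   0.03  ] gap x mm 41.32592094626136
```

move_arm:
  moves:
    - [2,0,0,0]
    - [5,0,0,0]
    - [9,0,0,0]
    - [13,0,0,0]
    - [17,0,0,0]
    - [21,0,0,0]
    - [25,0,0,0]
    - [29,0,0,0]
    - [32,0,0,0]
    - [34,0,0,0]
    - [34,0,0,0]
    - [34,0,0,0]
    - [34,0,0,0]

```text
time_s: 11.8
position: [0.4781, -0.0935, 0.0578]
tool_rot: [[-1.0, 0.0, 0.008], [0.0, 1.0, -0.002], [-0.008, -0.002, -1.0]]
ft_force: [7.8, 1.7, 6.1]
grip_width: 0.0215
```

```bash
python3 gap.py w8
```

```text
red 86 403 422 192 197
11.8 [ 0.47814588 -0.09350481  0.05778145] [7.8 1.7 6.1] 0.021453695822824716 tip 403 195.5 [ 0.4684 -0.0446  0.03  ] line (np.float64(397.0), np.float64(221.60635769459293)) [ 0.4846 -0.0472  0.03  ] gap x mm 16.207858264463916
```

View pics/w8.png

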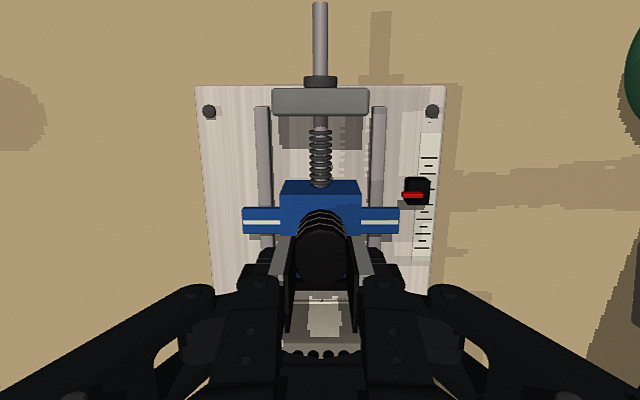

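```bash
python3 - <<'E'
import cv2,numpy as np
o=[cv2.convertScaleAbs(cv2.resize(cv2.imread(f'pics/{n}.png')[185:300,270:370],None,fx=4,fy=4,interpolation=cv2.INTER_CUBIC),alpha=3) for n in ('w7','w8')]
cv2.imwrite('pics/cmp.png',np.hstack(o))
E
```

```text
(no output)
```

View pics/cmp.png

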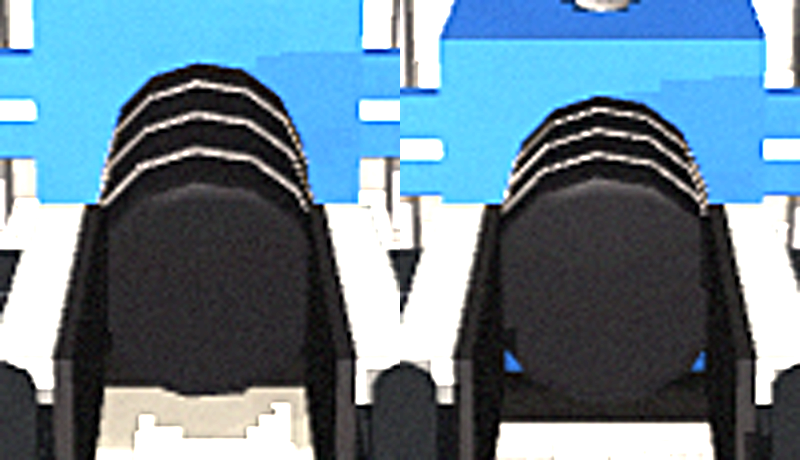

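The white line trails the tool by about 6 mm. The side-by-side view shows the knob tilting between the pads, because they grip across the pull. I'll let the jaw close, regrip with the pads along the pull, where they hold the knob upright, and pull again.

move_arm:
  moves:
    - [-4,0,0,0]
    - [-8,0,0,0]
    - [-12,0,0,0]
    - [-16,0,0,0]
    - [-20,0,0,0]
    - [-24,0,0,0]
    - [-28,0,0,0]
    - [-30,0,0,0]
    - [-30,0,0,0]
    - [-30,0,0,0]

```text
time_s: 12.85
position: [0.5064, -0.0934, 0.0572]
tool_rot: [[-1.0, -0.0, 0.004], [-0.0, 1.0, -0.002], [-0.004, -0.002, -1.0]]
ft_force: [2.0, -0.9, 5.7]
grip_width: 0.0211
```

```bash
python3 gap.py w9
```

```text
red 103 406 426 145 150
12.85 [ 0.50638977 -0.09337426  0.05722342] [ 2.  -0.9  5.7] 0.021084043706229523 tip 406 147.77777777777777 [ 0.4685 -0.0447  0.03  ] line (np.float64(398.0), np.float64(217.08733893557425)) [ 0.5097 -0.0467  0.03  ] gap x mm 41.16365133484645
```

Jaw closed again. Releasing, then rising.

move_arm:
  moves:
    - [0,0,0,0]
    - [0,0,0,0]
    - [0,0,0,0]
    - [0,0,0,0]
    - [0,0,0,0]
    - [0,0,0,0]
    - [0,0,0,0]
  grip: 0.0

```text
time_s: 13.6
position: [0.505, -0.0928, 0.0562]
tool_rot: [[-1.0, -0.0, -0.0], [-0.0, 1.0, 0.0], [0.0, 0.0, -1.0]]
ft_force: [0.3, -0.1, -0.8]
grip_width: 0.0852
```

move_arm:
  moves:
    - [0,0,-20,0]
    - [0,0,-50,0]
    - [0,0,-80,0.15]
    - [0,0,-80,1.57]
    - [0,0,-80,1.57]
    - [0,0,-80,1.57]
    - [0,0,-80,1.57]
    - [0,0,-80,1.57]
    - [0,0,-80,1.57]
    - [0,0,-80,1.57]
    - [0,0,-80,1.57]
    - [0,0,-80,1.57]
    - [0,0,-80,1.57]
    - [0,0,-80,1.57]
    - [0,0,-80,1.57]

```text
time_s: 15.1
position: [0.5049, -0.0928, 0.1362]
tool_rot: [[-0.003, 1.0, -0.0], [1.0, 0.003, 0.0], [0.0, -0.0, -1.0]]
ft_force: [0.4, 0.8, 0.1]
grip_width: 0.0853
```

```bash
python3 look.py w10 pin_1_knob=.07 bore jaw_line index_tip
```

```text
15.1 [ 0.5049291  -0.0927509   0.13619644] [-2.36393272e+01  2.15209919e+01  8.62130184e+01 -5.30454008e-04
  7.22733575e+01 -2.38169003e+01] [0.39352802 0.75705253 0.08813471] 0.08525866864848808
[[-0.003, 1.0, -0.0], [1.0, 0.003, 0.0], [0.0, -0.0, -1.0]]
bore 0.78 [188.5 325.7] [ 0.5092 -0.0929  0.048 ] tool [-0.2  4.3 88.2]
jaw_line 0.68 [125.1 326.8] [ 0.51   -0.0472  0.03  ] tool [ 45.5   5.2 106.2]
index_tip 0.82 [121.3 270.1] [ 0.4664 -0.0445  0.03  ] tool [ 48.4 -38.3 106.2]
```

View pics/w10.png

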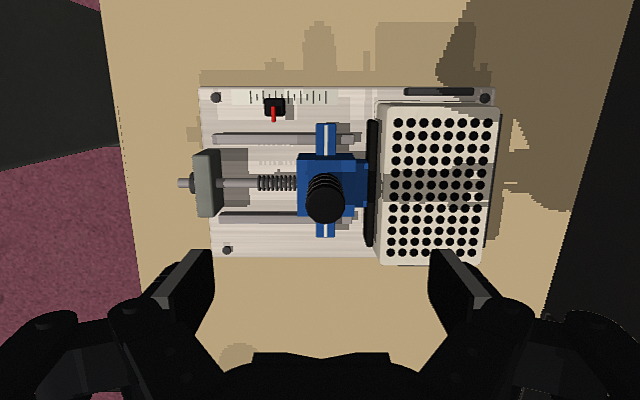

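Wrist view: the pin stands in the bore at (325,200), with the pointer tip at (273,121). I'll descend with the pads along the pull and grip.

move_arm:
  moves:
    - [0,3.5,25,0]
    - [0,3.5,50,0]
    - [0,3.5,70,0]
    - [0,3.5,77,0]
    - [0,3.5,77,0]
    - [0,3.5,77,0]

```text
time_s: 15.95
position: [0.509, -0.093, 0.06]
tool_rot: [[-0.001, 1.0, 0.001], [1.0, 0.001, -0.001], [-0.001, 0.001, -1.0]]
ft_force: [0.7, 0.1, 0.1]
grip_width: 0.0856
```

move_arm:
  moves:
    - [0,0,0,0]
    - [0,0,0,0]
    - [0,0,0,0]
    - [0,0,0,0]
    - [0,0,0,0]
    - [0,0,0,0]
    - [0,0,0,0]
    - [0,0,0,0]
  grip: 1.0
  grip_force: 70

```text
time_s: 16.75
position: [0.509, -0.0931, 0.0609]
tool_rot: [[-0.001, 1.0, 0.002], [1.0, 0.001, -0.001], [-0.001, 0.002, -1.0]]
ft_force: [-3.2, -0.2, 14.9]
grip_width: -0.0002
```

```bash
python3 look.py w11 jaw_line index_tip
```

```text
16.75 [ 0.5090332  -0.093107    0.06085207] [-2.34806504e+01  2.71238198e+01  9.15477818e+01 -1.77625130e-02
  6.11814857e+01 -2.35388912e+01] [-3.16152494 -0.16089842 14.87534438] -0.0002247162122159776
[[-0.001, 1.0, 0.002], [1.0, 0.001, -0.001], [-0.001, 0.002, -1.0]]
jaw_line 0.82 [135.7 318.9] [ 0.5085 -0.0475  0.03  ] tool [45.6 -0.6 30.8]
index_tip 0.65 [130.4 247. ] [ 0.4679 -0.0446  0.03  ] tool [ 48.6 -41.1  30.7]
```

View pics/w11.png

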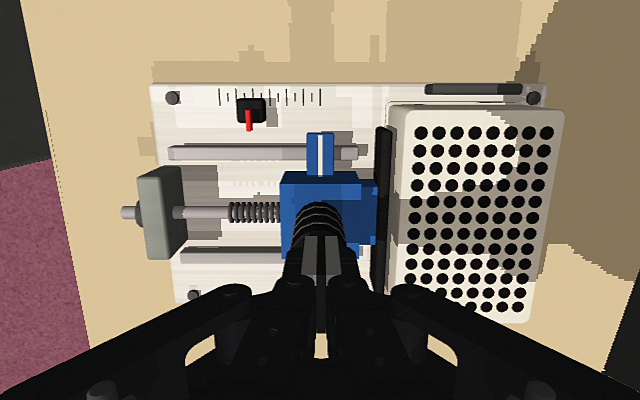

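```bash
python3 - <<'E'
from h import *
P=env.observe()['position']; print(P, env.observe()['grip_width'])
for c in ('scene','top'):
    im=env.get_image(c); u=proj(ext(c),P); x,y=map(int,u); 
    cv2.imwrite(f'pics/{c}12.png',cv2.resize(im[y-35:y+30,x-40:x+40,::-1],None,fx=9,fy=9,interpolation=cv2.INTER_CUBIC))
im=cv2.imread('pics/w11.png'); cv2.imwrite('pics/w11z.png',cv2.convertScaleAbs(cv2.resize(im[180:330,240:400],None,fx=5,fy=4,interpolation=cv2.INTER_CUBIC),alpha=2.5))
E
```

```text
[ 0.5090469  -0.09314178  0.06084174] -1.7864693158232564e-05
```

View pics/scene12.png

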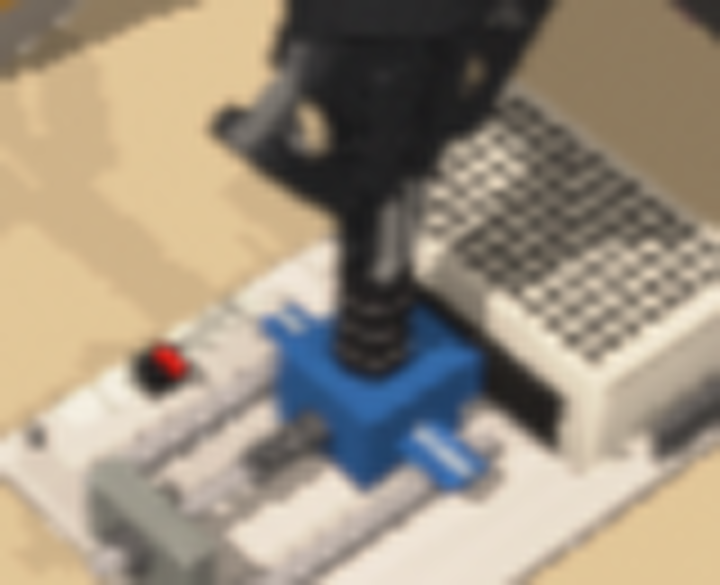

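View pics/w11z.png

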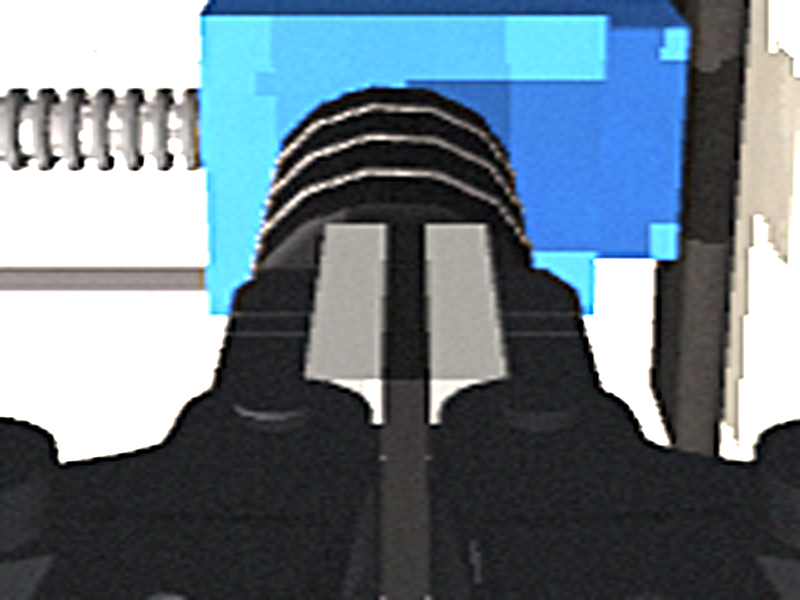

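The gripper reads fully shut and the fingers appear to have closed through or over the knob, so this grip is bad. I'll open, rise and check the pin.

move_arm:
  moves:
    - [0,0,0,0]
    - [0,0,0,0]
    - [0,0,0,0]
    - [0,0,0,0]
    - [0,0,0,0]
    - [0,0,0,0]
    - [0,0,0,0]
  grip: 0.0

```text
time_s: 17.7
position: [0.5084, -0.0928, 0.0591]
tool_rot: [[-0.001, 1.0, -0.0], [1.0, 0.001, 0.0], [0.0, -0.0, -1.0]]
ft_force: [-1.0, -0.1, 0.3]
grip_width: 0.0856
```

```bash
python3 look.py w13 jaw_line index_tip
```

```text
17.7 [ 0.50840539 -0.0927565   0.05908895] [-2.34801938e+01  2.72736060e+01  9.16469943e+01 -2.51122918e-03
  6.10986104e+01 -2.35342426e+01] [-0.95594594 -0.12185387  0.30702601] 0.08557512481592952
[[-0.001, 1.0, -0.0], [1.0, 0.001, 0.0], [0.0, -0.0, -1.0]]
jaw_line 0.77 [134.1 320.7] [ 0.5088 -0.046   0.03  ] tool [46.7  0.4 29.1]
index_tip 0.78 [127.5 247.5] [ 0.4679 -0.0424  0.03  ] tool [ 50.4 -40.4  29.1]
```

View pics/w13.png

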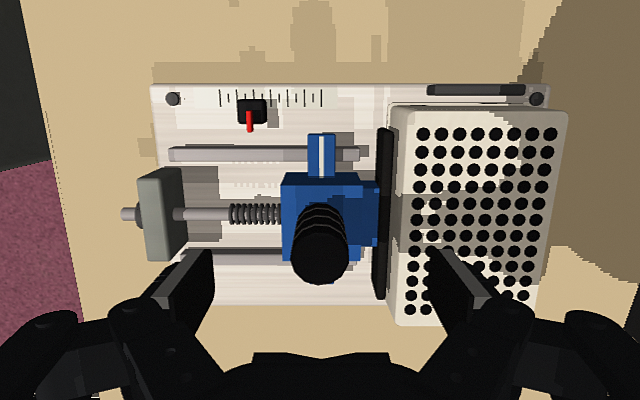

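move_arm:
  moves:
    - [0,0,0,0]
    - [0,0,0,0]
    - [0,0,0,0]
    - [0,0,0,0]
    - [0,0,0,0]
  grip: 0.62
  grip_force: 40

```text
time_s: 18.35
position: [0.5085, -0.0928, 0.0592]
tool_rot: [[-0.001, 1.0, -0.0], [1.0, 0.001, 0.0], [0.0, -0.0, -1.0]]
ft_force: [0.4, 0.4, -0.1]
grip_width: 0.0324
```

move_arm:
  moves:
    - [0,0,0,0]
    - [0,0,0,0]
    - [0,0,0,0]
    - [0,0,0,0]
  grip: 0.8
  grip_force: 40

```text
time_s: 18.75
position: [0.5086, -0.0932, 0.0613]
tool_rot: [[-0.001, 1.0, 0.002], [1.0, 0.001, -0.002], [-0.002, 0.002, -1.0]]
ft_force: [-8.2, -0.2, 20.6]
grip_width: 0.0171
```

The fingers keep closing past the knob's 26 mm, and the upward wrist force suggests the pad ends splay because I gripped too near the knob's top. I'll open, go lower so the pads cover the knob fully, and regrip gently.

move_arm:
  moves:
    - [0,0,0,0]
    - [0,0,0,0]
    - [0,0,0,0]
    - [0,0,0,0]
    - [0,0,2,0]
    - [0,0,4,0]
    - [0,0,6.5,0]
    - [0,0,6.5,0]
  grip: 0.4

```text
time_s: 19.55
position: [0.5083, -0.0927, 0.0523]
tool_rot: [[-0.001, 1.0, -0.001], [1.0, 0.001, 0.0], [0.0, -0.001, -1.0]]
ft_force: [-0.1, -0.5, 1.3]
grip_width: 0.0512
```

move_arm:
  moves:
    - [0,0,0,0]
    - [0,0,0,0]
    - [0,0,0,0]
    - [0,0,0,0]
    - [0,0,0,0]
  grip: 0.75
  grip_force: 40

```text
time_s: 20.05
position: [0.5086, -0.0928, 0.0529]
tool_rot: [[-0.001, 1.0, 0.0], [1.0, 0.001, -0.0], [-0.0, 0.0, -1.0]]
ft_force: [0.4, -0.0, 3.3]
grip_width: 0.0237
```

```bash
python3 look.py w14 jaw_line index_tip;python3 - <<'E'
from h import *
P=env.observe()['position']; print(P, env.observe()['grip_width'])
for c in ('scene',):
    im=env.get_image(c); u=proj(ext(c),P); x,y=map(int,u); 
    cv2.imwrite(f'pics/{c}14.png',cv2.resize(im[y-35:y+30,x-40:x+40,::-1],None,fx=9,fy=9,interpolation=cv2.INTER_CUBIC))
E
```

```text
20.05 [ 0.50863184 -0.09281477  0.05293592] [-2.34778272e+01  2.77677370e+01  9.20538154e+01  1.12366695e-03
  6.01490665e+01 -2.35368097e+01] [ 0.3683322  -0.02594214  3.30889032] 0.023679395725396284
[[-0.001, 1.0, 0.0], [1.0, 0.001, -0.0], [-0.0, 0.0, -1.0]]
jaw_line 0.95 [135.8 322.1] [ 0.5098 -0.0464  0.03  ] tool [46.4  1.2 22.9]
index_tip 0.78 [131.4 243.8] [ 0.4673 -0.0441  0.03  ] tool [ 48.8 -41.3  22.9]
index_tip 0.45 [245.3 321.3] [ 0.5095 -0.1108  0.03  ] tool [-18.    0.8  22.9]
[ 0.50864307 -0.09285338  0.05292998] 0.023578484908460737
```

View pics/w14.png

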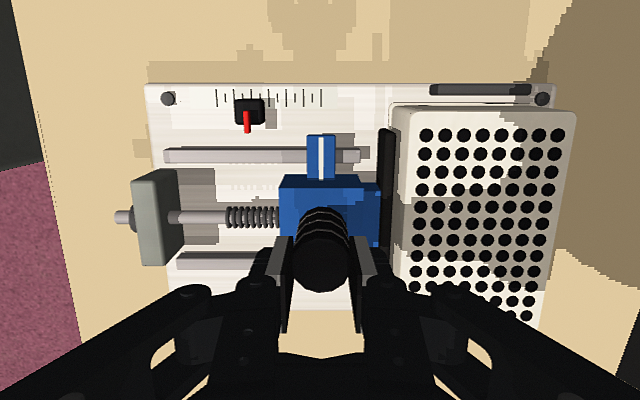

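View pics/scene14.png

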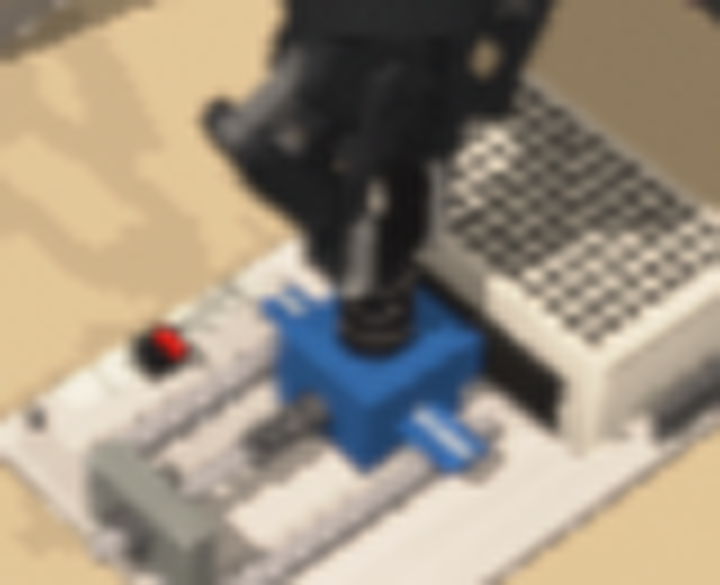

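The grip is good this time (23.7 mm, 3 N). Jaw and pin are still home. I'll pull along tool -y, which is world -x.

move_arm:
  moves:
    - [0,-2,0,0]
    - [0,-5,0,0]
    - [0,-9,0,0]
    - [0,-13,0,0]
    - [0,-17,0,0]
    - [0,-20,0,0]
    - [0,-20,0,0]
    - [0,-20,0,0]

```text
time_s: 21.05
position: [0.4898, -0.0932, 0.0532]
tool_rot: [[-0.001, 1.0, 0.004], [1.0, 0.001, -0.001], [-0.001, 0.004, -1.0]]
ft_force: [6.4, 0.4, 0.5]
grip_width: 0.0237
```

```bash
cat > gap2.py <<'E'
import sys
from h import *
s=env.observe(); im=env.get_image('wrist'); KE=ext('wrist',s)
hsv=cv2.cvtColor(im,cv2.COLOR_RGB2HSV); H,S,V=[hsv[...,i].astype(int) for i in range(3)]
red=((H<8)|(H>172))&(S>150)&(V>120); red[170:]=0; red[:,:200]=0; red[:,420:]=0
ys,xs=np.nonzero(red); y1=ys.max(); tip=(xs[ys>=y1-3].mean(),y1)
blue=((H>100)&(H<120)&(S>120)).astype(np.uint8); blue[:120]=0
pts=[]
for r in range(y1+2,178):
    b=np.nonzero(blue[r,280:360] if False else blue[r,200:400])[0]+200
    if len(b)<8: continue
    c=[x for x in range(b.min(),b.max()) if S[r,x]<90 and V[r,x]>130]
    if c and len(c)<14 and b.max()-b.min()<45: pts.append((r,np.mean(c)))
pts=np.array(pts); k=np.polyfit(pts[:,0],pts[:,1],1); r0=pts[:,0].min(); le=(np.polyval(k,r0),r0)
A=atz(KE,tip,.03); B=atz(KE,le,.03)
print(s['time_s'],s['position'],s['ft_force'].round(1),s['grip_width'],'tip',tip,A.round(4),'line',le,len(pts),B.round(4),'gap x mm',(B-A)[0]*1000)
cv2.imwrite('pics/%s.png'%sys.argv[1],im[:,:,::-1])
E
python3 gap2.py w15
```

```text
21.05 [ 0.48980944 -0.09317897  0.0531555 ] [6.4 0.4 0.5] 0.023744183228345636 tip (np.float64(280.6), np.int64(132)) [ 0.4685 -0.0447  0.03  ] line (np.float64(325.5746799431011), np.float64(137.0)) 37 [ 0.493  -0.0474  0.03  ] gap x mm 24.45999239825364
```

View pics/w15.png

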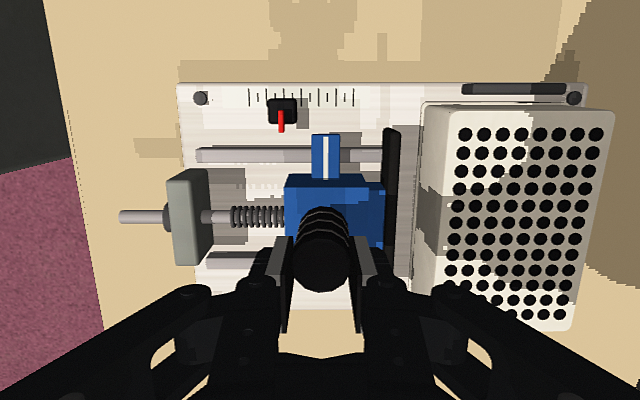

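move_arm:
  moves:
    - [0,-2,0,0]
    - [0,-5,0,0]
    - [0,-9,0,0]
    - [0,-13,0,0]
    - [0,-17,0,0]
    - [0,-21,0,0]
    - [0,-24,0,0]
    - [0,-24,0,0]
    - [0,-24,0,0]

```text
time_s: 22.0
position: [0.4668, -0.0934, 0.0533]
tool_rot: [[-0.0, 1.0, 0.006], [1.0, 0.0, -0.001], [-0.001, 0.006, -1.0]]
ft_force: [10.2, 0.1, -0.1]
grip_width: 0.0236
```

```bash
python3 gap2.py w16
```

```text
22.0 [ 0.46675321 -0.09341549  0.05326704] [10.2  0.1 -0.1] 0.02358839478175396 tip (np.float64(323.0), np.int64(131)) [ 0.4686 -0.0444  0.03  ] line (np.float64(325.9999999999999), np.float64(136.0)) 37 [ 0.4702 -0.0472  0.03  ] gap x mm 1.6436004807107718
```

View pics/w16.png

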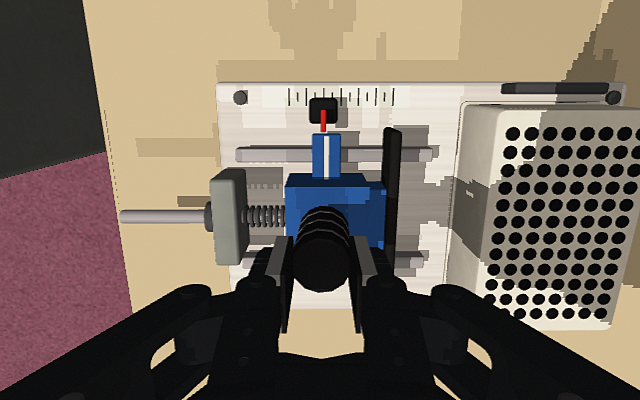

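move_arm:
  moves:
    - [0,-0.8,0,0]
    - [0,-1.6,0,0]
    - [0,-1.6,0,0]
    - [0,-1.6,0,0]
    - [0,-1.6,0,0]

```text
time_s: 22.55
position: [0.4654, -0.0935, 0.0533]
tool_rot: [[-0.0, 1.0, 0.006], [1.0, 0.0, -0.001], [-0.001, 0.006, -1.0]]
ft_force: [9.9, -0.0, -0.0]
grip_width: 0.0238
```

```bash
python3 gap2.py w17; python3 - <<'E'
from h import *
im=cv2.imread('pics/w17.png'); cv2.imwrite('pics/w17z.png',cv2.convertScaleAbs(cv2.resize(im[90:300,240:400],None,fx=3.5,fy=2.8,interpolation=cv2.INTER_CUBIC),alpha=2))
im=env.get_image('scene'); cv2.imwrite('pics/s17.png',cv2.resize(im[150:300,200:410,::-1],None,fx=3.8,fy=3.8,interpolation=cv2.INTER_CUBIC))
E
```

```text
22.55 [ 0.46537904 -0.0934592   0.05329507] [ 9.9 -0.  -0. ] 0.023804302657604064 tip (np.float64(325.5), np.int64(131)) [ 0.4686 -0.0445  0.03  ] line (np.float64(325.9999999999999), np.float64(136.0)) 37 [ 0.4688 -0.0472  0.03  ] gap x mm 0.28434117730180564
```

View pics/w17z.png

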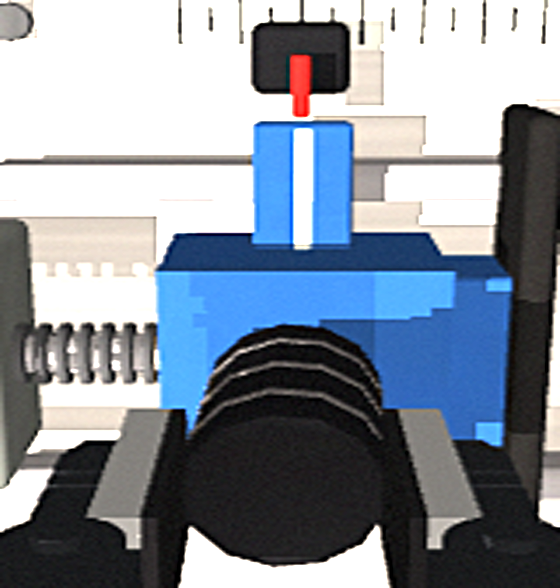

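View pics/s17.png

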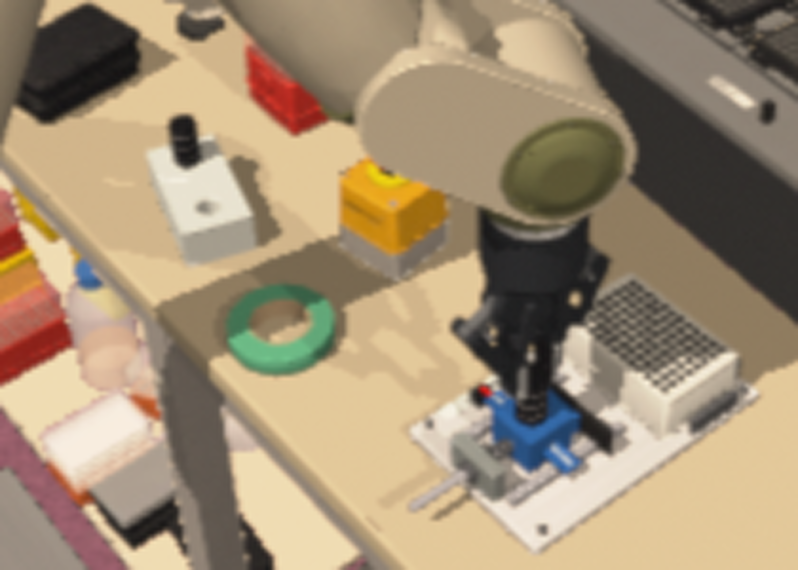

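The white line (zoom column 302) is level with the pointer (300), and the measured gap is 0.3 mm. The knob is seated and nearly upright, and the other pin stands untouched in the rack. Handing in.

```bash
python3 - <<'E'
from rig import env
print(env.close_job())
s=env.observe(); print(s['time_s'],s['position'],s['ft_force'],s['grip_width'])
E
```

```text
the job is handed in; nothing more can be done
None
the job is handed in; nothing more can be done
```

I handed the job in at about 22.6 s with the knob still gripped and the jaw held open at the pointer; no verdict is reported.

**What I did:** I tried the nearer pin first and it was the fitting one. It went home in the bore with no resistance while the jaw was closed. The other pin was never touched.

- **First pull:** I gripped across the pull, and the pin tilted in the pads to about 0.09 rad by my estimate, against a limit of 0.12. I let the jaw close again and released it.
- **Regrips:** The next two grips, with the pads along the pull, were too high and the fingers closed past the knob. Nothing moved visibly in the camera views. A lower grip at 40 N held, and I pulled again.

**Last checks:**
- **Line and pointer:** the white line was 0.3 mm from the pointer tip in the wrist picture. The tip still measured at x 0.4686, as at the start, though the network's own pointer estimate ran 1–2 mm lower.
- **Pull and grip:** the pull read about 10 N, in line with the spring at that opening. The gripper read 23.8 mm on the 26 mm knob.
- **Pin seating:** the pin is still home, with a slight lean visible.
- **Other pin and bystanders:** the other pin stands upright in the rack, and nothing visible in the scene view looks shifted. The arm hid part of the tip rack, and the jar was outside that crop.

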